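# Free the drawer knob of the comb and hold the tilt-out drawer open

## Task

The grey comb is hanging on the knob of the mint organiser's tilt-out drawer: move it by its eye onto the steel suction hook on the tiles beside the organiser and let it hang there. Then pull the sprung drawer open by its knob to 40 degrees (within 5) and hold it there so that someone can reach the tweezer. Finish while still holding the drawer open, and leave the jars and other things where they stand.

Things in the scene. Friction and masses are not known exactly. Their poses are not given: they have to be found in the camera images.
- organiser: Mint organiser hung on a low tiled half wall, 90 deep (x) x 220 wide (y) x 165 high mm, fixed. Origin: centre of its underside, 100 mm above the counter. -x is its front (robot side), y along the wall, z up. Jars stand on its top (265 mm above the counter), clear of the front 18 mm strip.
- drawer_knob (a point): Grip point of the drawer's knob: white level bar 11 mm thick, sticking out 60 mm to -x from the drawer front, a lip at its tip 3.5 mm higher than the bar. Point: on the bar's axis, 33 mm out from the front face; when shut 133 mm above and 36 mm in front (-x) of the hinge line, 20 mm below the organiser's top. It turns with the drawer.
- drawer_hinge (a point): Middle of the drawer's hinge line, along the organiser's y at its lower front edge, 12 mm above its underside; fixed. The drawer front is 6 thick, 208 wide, 140 mm high, its top edge 7 mm above the knob's axis.
- drawer (a joint): Tilt angle of the drawer (rad): 0 shut, growing as its top tips out towards the robot (-x) and down about the hinge line; stop at 1.0 rad. A spring pulls it shut whenever it is let go: about 2 N at the knob near shut, about 3.5 N at 40 degrees (0.698 rad).
- comb: Grey plastic comb, about 45 g, 40 wide (y), 6 thick (x), 170 mm long (z), round 22 mm eye near its upper end. Origin: eye centre; x is the eye's axis, z up; it reaches 20 mm above and 150 below it. It starts hung on the drawer knob, origin 5 mm under the bar's axis, 29 to 37 mm out from the drawer front. Its side edges at eye height can be gripped from above, the eye open between the fingers.
- hook: Steel hook on a clear suction cup on the tiles left or right of the organiser, fixed (a soap dish is on the other side). Origin: where the prong's axis meets the tile face. The prong, 8 mm thick, runs level along -x to 64 mm from the tiles, its tip turned up to 10 mm above its axis; cup (48 mm across) and cap fill the first 14 mm. y along the wall, z up.
- hook_seat (a point): Point on the axis of the hook's prong, 40 mm out from the tiles, where an eye should hang. A hung eye's centre comes to rest about 7 mm below it.
- swab_jar: Clear jar of cotton swabs with white lid, 56 mm across, 80 mm high, on the organiser's top. Origin: centre of its underside.
- toothbrush_stand: White ceramic stand with two toothbrushes, 56 mm across, 140 mm high, on the organiser's top. Origin: centre of its underside.
- cream_jar: Closed blue cream jar, 48 mm across, 40 mm high, on the organiser's top. Origin: centre of its underside.
- shampoo: Green shampoo bottle, 60 mm across, 190 mm high, on the counter at the left. Origin: centre of its underside.
- mug: White mug, 76 mm across, 85 mm high, on the counter at the right. Origin: centre of its underside.

How it is judged:
By the outcome, as a careful person would: the job done as asked, in the order asked, and still so for the second after the job is handed in, while the arm keeps its last pose, push and grip.
It also fails if it takes over 64 s, if anything falls off the work surface, if the arm or the gripper's body presses on something with over 40 N, if the wrist force passes 120 N, or if a joint passes its speed limit or range.

## Robot

A 6-joint arm with a two-finger parallel gripper is mounted at the origin on the work surface. World frame = base frame: x ahead of the robot, y to its left, z up, the work surface at z = 0. Lengths are in mm, angles in rad, forces in N, time in s.
With the tool pointing down it reaches from about 350 to 975 mm from the base axis. Payload 7.1 kg.
Tool frame: the origin (TCP) lies between the finger pads, 19 mm behind the fingertips; this is the grasp point; z points along the fingers, y is the line along which they close (so a half turn about z gives the same grasp; the last joint's range is limited). The gripper opens to 88 mm and grips with 3 to 60 N. Pads are 20 mm wide; open, the fingers measure 115 mm over their backs; the gripper's body (75 mm by 178 mm) begins 61 mm behind the grasp point.
Start: joints at [1.095, 0.423, 1.63, -0, 1.089, -0.019], TCP at [275.642, 560.916, 241.375] pointing down, gripper open.
Joint ranges: [-3, 3], [-0.9, 2.11], [0.09, 2.58], [-1.31, 4.45], [0.11, 2.69], [-2.54, 2.54]. Speed limits (rad/s): [2.39, 2.39, 3.01, 3.14, 3.14, 3.14].

## Interface

Orientations are given as a rotation vector (axis times angle).
In Python, from workcell import get_obs, vision, ctrl gives the robot as it stands.
- The arm moves only by the tool step_arm, never from a script. Its argument "plan" is a list of rows, each a list of 7 numbers: the opening, from -1 (shut) to 1 (fully open), then the shift along the tool's x, y, z as a fraction of full scale, then the turn, a rotation vector about the tool's x, y, z as a fraction of full scale. In form: [[fingers, dx, dy, dz, wx, wy, wz], ...]. A call has 1 to 20 rows; each row shifts and turns the commanded pose from where the row before left it, along the tool's axes as they then stand; what a row does not reach is not made up. Full scale, the value 1, is 50 mm for a shift and 0.12 rad for a turn. A row lasts 1/8 s, in which the tool goes at most 62.5 mm and 10.7 degrees, less where a joint would pass 70% of its speed; a pose out of reach is approached as far as the arm can. A call with a number of a shift or a turn outside -1 to 1 is refused whole. A call with a gripper value outside its range is refused whole. The fingers move at their own pace and stop on an object; the grip force is fixed at half the most. Time passes only in rows, so rows that do not move let the fingers close. It gives the time, the measured TCP pose, the force, the opening and the grip force at its end, in the units of the state.
- get_obs(): the state, without advancing time (a new reading comes with each control period).
- vision.get_image(name): name is "scene" or "top" or "wrist"; returns a dict with "pixels" (480x640x3 uint8, red, green, blue), "depth" (480x640 float32, mm along the optical axis (not along the pixel's ray), 0 where there is no reading), "fx", "fy", "cx", "cy" (pixels), "T" (4x4, takes a point from camera to world coordinates); the wrist camera has in their place "T_tool_cam" (4x4, takes a point from camera to tool coordinates, whose origin is the TCP and whose axes are the flange's). Camera axes: x right, y down, z forward; pixel columns grow to the right and rows downward; lengths in mm; the calibration is good to about 2 mm. A picture is of the moment at which its call begins: read the wrist's pose just before it.
- ctrl.close_job(): hands the job in; it is judged then, once.
The state is a dict: "t": time; "qpos": joint angles; "qvel": joint speeds; "joint_torque": joint torques, N m; "ee_pos": TCP position; "orientation": TCP orientation; "ft_force": force on the tool from outside, world axes, zero at the start; "moment": the same for the moment, N m; "width": finger opening in mm; "grasp_force": force on a finger pad.
Only numpy, scipy, OpenCV 4.12 (cv2) and the standard library are available. Lean on these libraries where they do the work, as an engineer would, in place of code of your own. Each camera call takes 0.05 s, during which the arm holds its last target. There are 200 camera calls.

## Working session

There is one attempt and no reset: what is moved stays moved. The work goes in short steps, Python scripts to look and compute and a tool call to move; the robot and the scene stay as the last step left them, time stands still between calls to the robot, and variables do not carry over. Pictures are saved under pics/ and viewed, at most 11 in all, crops included, and the job is handed in when it is done.

Besides the shell and the picture viewer there is one more tool, called after ">>>" as name(argument=value, ...), one argument or row to a line, values as JSON. step_arm: Moves the arm, as the interface text tells. Its arguments: {"type":"object","properties":{"plan":{"type":"array","items":{"type":"array","items":{"type":"number","minimum":-1,"maximum":1}}}},"required":["plan"]}

```bash
mkdir -p pics; cat > h.py <<'E'
import numpy as np, cv2
from workcell import get_obs, vision, ctrl
from scipy.spatial.transform import Rotation as R
def grab(n):
    o=get_obs(); im=vision.get_image(n)
    if n=="wrist":
        T=np.eye(4); T[:3,:3]=R.from_rotvec(o["orientation"]).as_matrix(); T[:3,3]=o["ee_pos"]
        im["T"]=T@im["T_tool_cam"]
    return im
def cloud(im):
    d=im["depth"]; v,u=np.mgrid[:480,:640]
    p=np.stack([(u-im["cx"])/im["fx"]*d,(v-im["cy"])/im["fy"]*d,d],-1)
    w=p@im["T"][:3,:3].T+im["T"][:3,3]; w[d==0]=np.nan
    return w
def save(im,f): cv2.imwrite("pics/"+f,im["pixels"][:,:,::-1])
E
python3 - <<'E'
from h import *
for n in ("scene","top"):
    im=grab(n); save(im,n+"0.png"); np.savez(n+"0.npz",w=cloud(im),**im); print(n,np.round(im["T"],2).tolist(),im["fx"],im["cx"],im["cy"])
print(get_obs())
E
```

```text
scene [[-0.75, -0.62, 0.21, 251.29], [-0.66, 0.71, -0.24, 331.58], [-0.0, -0.32, -0.95, 1409.42], [0.0, 0.0, 0.0, 1.0]] 560.5481971973027 319.89848665489154 239.65736686133297
top [[-0.03, -0.98, 0.21, 249.26], [-1.0, 0.03, -0.01, 20.8], [0.0, -0.21, -0.98, 1608.26], [0.0, 0.0, 0.0, 1.0]] 553.289188207134 321.15522090601013 251.58190225706093
{'t': 0.1, 'qpos': array([ 1.09500195e+00,  4.23759995e-01,  1.63061066e+00,  1.32764973e-05,
        1.08858853e+00, -1.89908307e-02]), 'qvel': array([ 0.0009485 , -0.00300336, -0.00191921,  0.00105146,  0.00033069,
       -0.00058102]), 'joint_torque': array([ 5.69868735e-04, -5.45617247e+01, -2.74323303e+01,  6.45420514e-02,
        1.88363803e-02, -3.99267810e-05]), 'ee_pos': array([275.42701755, 560.50971748, 240.6833196 ]), 'orientation': array([-7.11253767e-01, -3.05966405e+00,  2.07643520e-03]), 'ft_force': array([ 0.12107757,  0.35485725, -1.011005  ]), 'moment': array([-0.03573102, -0.03373179,  0.04868169]), 'grasp_force': 0.0, 'width': 88.17092290878547}
```

View pics/scene0.png

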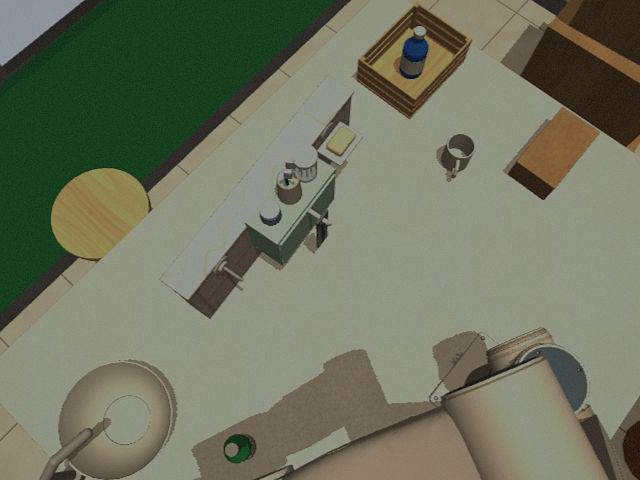

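View pics/top0.png

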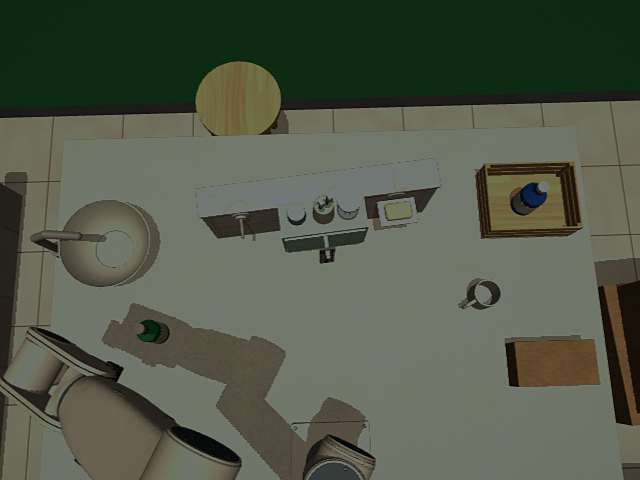

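The scene view shows the organiser at about (290,215), the comb on the knob at (320,225) and the hook at (228,272), left (+y) of it. The top view has the knob and comb at (326,250) and the hook prong at (240,228). I'll enlarge both.

```bash
python3 - <<'E'
from h import *
a=np.load("top0.npz"); b=np.load("scene0.npz")
A=cv2.resize(a["pixels"][150:280,190:450],None,fx=3,fy=3,interpolation=2)[:290*2]
B=cv2.resize(b["pixels"][140:320,170:370],None,fx=3,fy=3,interpolation=2)
f=lambda x:cv2.convertScaleAbs(x[:,:,::-1],alpha=1.8)
cv2.imwrite("pics/topc.png",f(A)); cv2.imwrite("pics/scenec.png",f(B))
w=a["w"]
# height map classes
for lo,hi,n in ((255,275,"orgtop"),):
    m=(w[...,2]>lo)&(w[...,2]<hi); m[:150]=0;m[280:]=0;m[:,:190]=0;m[:,450:]=0
    print(n,m.sum(),np.nanmin(w[m],0),np.nanmax(w[m],0))
for v,u in ((200,210),(190,230),(175,400),(240,290),(236,360),(240,326),(250,327),(258,327),(225,240),(233,240),(238,254)):
    print(u,v,np.round(w[v,u]))
E
```

```text
orgtop 1991 [ 523.04686211 -239.16224222  255.01236406] [763.00282569 289.78763107 274.96165814]
210 200 [684. 290. 246.]
230 190 [710. 239. 243.]
400 175 [ 735. -201.  252.]
290 240 [571.  86. 248.]
360 236 [589. -95. 195.]
326 240 [568.  -4. 254.]
327 250 [542.  -6. 252.]
327 258 [522.  -6. 251.]
240 225 [651. 231. 113.]
240 233 [650. 244.  27.]
254 238 [641. 206.  -5.]
```

View pics/topc.png

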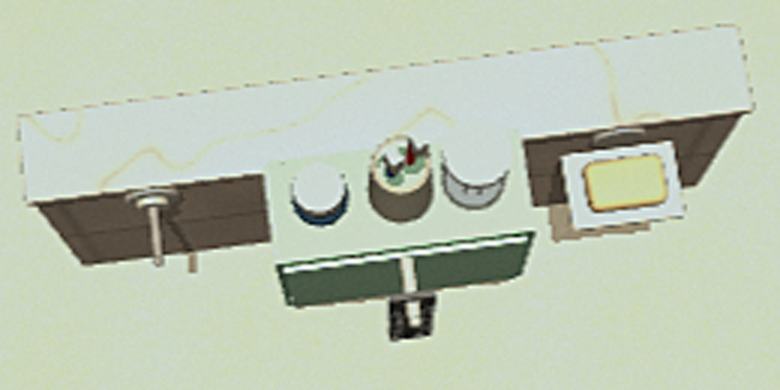

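View pics/scenec.png

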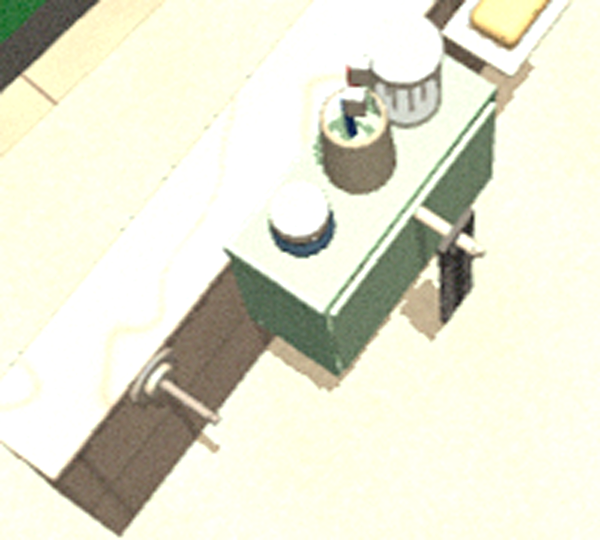

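topc shows the knob bar from (405,258) to its tip (412,325), with the comb top crossing at (412,297), and the hook prong from (150,200) to (158,262). scenec shows the knob tip at (480,250) and the hook tip at (215,417). Next step is to triangulate these.

```bash
cat >> h.py <<'E'
def ray(im,u,v):
    d=im["T"][:3,:3]@np.array([(u-im["cx"])/im["fx"],(v-im["cy"])/im["fy"],1]); return im["T"][:3,3],d/np.linalg.norm(d)
def onz(im,u,v,z):
    c,d=ray(im,u,v); return c+d*(z-c[2])/d[2]
def tri(r1,r2):
    (a,d),(b,e)=r1,r2; s=np.linalg.lstsq(np.c_[d,-e],b-a,rcond=None)[0]
    p,q=a+d*s[0],b+e*s[1]; return (p+q)/2,np.linalg.norm(p-q)
E
python3 - <<'E'
from h import *
np.set_printoptions(precision=1,suppress=True)
a=dict(np.load("top0.npz")); b=dict(np.load("scene0.npz"))
tc=lambda u,v:(190+u/3,150+v/3); sc=lambda u,v:(170+u/3,140+v/3)
T=lambda u,v,s,t:tri(ray(a,*tc(u,v)),ray(b,*sc(s,t)))
print("knobtip",T(412,326,481,250)); print("hooktip",T(158,264,216,418)); print("hookbase",T(150,197,152,378))
print("drawer edge z252 ",[onz(a,*tc(*p),252) for p in ((279,268),(534,235))],[onz(b,*sc(*p),252) for p in ((333,308),(494,105))])
print("org corners z265",[onz(a,*tc(*p),265) for p in ((275,264),(534,231),(267,166))],[onz(b,*sc(*p),265) for p in ((330,309),(494,93),(230,250))])
p,_=T(32,203,60,478); print("wall corner",p,_); print("wall right",onz(a,*tc(748,110),p[2]))
print("wall at org",onz(a,*tc(267,173),p[2]))
print("knob root z245",onz(a,*tc(405,262),245),onz(a,*tc(412,326),245),"hook", [onz(a,*tc(*q),170) for q in ((150,203),(158,264))])
E
```

```text
knobtip (array([520.5,  -6.3, 250.5]), np.float64(0.6545392193326316))
hooktip (array([589.1, 210.3, 214.7]), np.float64(1.240096866695136))
hookbase (array([651. , 218.5, 203.4]), np.float64(1.6091952661725717))
drawer edge z252  [array([572.9, 103.6, 252. ]), array([ 595. , -111.7,  252. ])] [array([572.1,  98.7, 252. ]), array([ 589.6, -100.9,  252. ])]
org corners z265 [array([573.3, 106.1, 265. ]), array([ 595.1, -110.6,  265. ]), array([658.3, 111.5, 265. ])] [array([569.6, 103.3, 265. ]), array([ 592.2, -103.5,  265. ]), array([654.9, 117.8, 265. ])]
wall corner [642.6 317.5 222.8] 2.6425110311556907
wall right [ 709.7 -307.4  222.8]
wall at org [664.9 114.5 222.8]
knob root z245 [576.5  -2.3 245. ] [521.3  -6.4 245. ] hook [array([655.8, 223.4, 170. ]), array([599.3, 216.3, 170. ])]
```

>>> step_arm(
  plan=[
    [1,0,0,-0.32,0,0,-0.93],
    [1,0,0,-0.32,0,0,-0.93],
    [1,0,0,-0.32,0,0,-0.93],
    [1,0,0,-0.32,0,0,-0.93],
    [1,0,0,-0.32,0,0,-0.93],
    [1,-0.36,-0.98,0,0,0,0],
    [1,-0.36,-0.98,0,0,0,0],
    [1,-0.36,-0.98,0,0,0,0],
    [1,-0.36,-0.98,0,0,0,0],
    [1,-0.36,-0.98,0,0,0,0],
    [1,-0.36,-0.98,0,0,0,0],
    [1,-0.36,-0.98,0,0,0,0],
    [1,-0.36,-0.98,0,0,0,0],
    [1,-0.36,-0.98,0,0,0,0],
    [1,-0.36,-0.98,0,0,0,0],
    [1,-0.36,-0.98,0,0,0,0],
    [1,-0.36,-0.98,0,0,0,0],
    [1,0,0,0,0,0,0],
  ],
)

```text
t: 2.35
ee_pos: [550.8, -5.0, 320.8]
orientation: [0.152, -3.137, 0.001]
ft_force: [-0.5, 0.7, 0.2]
width: 87.7
grasp_force: 0.0
```

```bash
python3 - <<'E'
from h import *
im=grab("wrist"); save(im,"w1.png"); np.savez("w1.npz",**im); o=get_obs(); print(o["ee_pos"],R.from_rotvec(o["orientation"]).as_matrix().round(3),o["qpos"].round(2),im["T_tool_cam"].round(2).tolist(),im["fx"],o["ft_force"])
E
```

```text
[549.94948748  -3.41466342 320.77544374] [[-0.995 -0.098 -0.001]
 [-0.098  0.995  0.   ]
 [ 0.001  0.    -1.   ]] [-0.03  0.23  1.72  0.    1.2  -1.7 ] [[0.0, -0.96, -0.27, 73.22], [1.0, 0.0, -0.0, -0.16], [0.0, -0.27, 0.96, -143.02], [0.0, 0.0, 0.0, 1.0]] 432.7531678761837 [-0.14475189  0.48376274 -0.38459087]
```

View pics/w1.png

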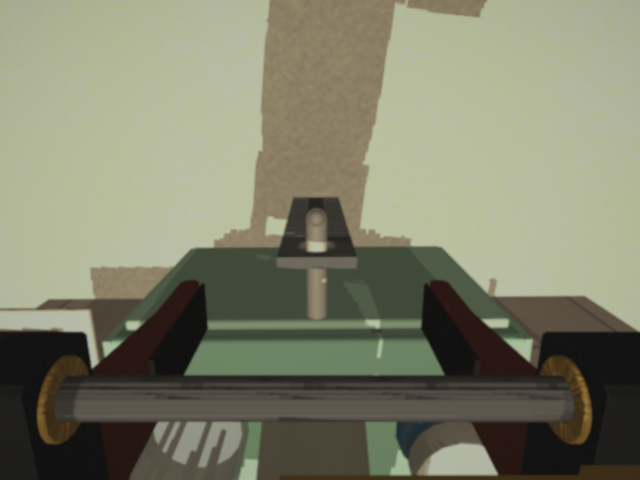

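The wrist view shows the comb's top edge at v≈262, from u=277 to 356. The knob tip is at (316,218) and its root at (317,318).

```bash
python3 - <<'E'
from h import *
np.set_printoptions(precision=1,suppress=True)
w=dict(np.load("w1.npz"))
c=cloud(w)
Rt=R.from_rotvec(get_obs()["orientation"]).as_matrix(); p=get_obs()["ee_pos"]
for n,u,v,z in (("L",277,257,260),("R",356,257,260),("Lb",277,267,260),("Rb",356,267,260),("tip",316,210,254),("root",317,318,245),("drL",140,322,252),("drR",507,322,252)):
    q=onz(w,u,v,z); print(n,q,"tool",Rt.T@(q-p),"depthpt",c[v,u])
E
```

```text
L [545.6 -24.1 260. ] tool [  6.3 -20.1  60.8] depthpt [545.6 -24.1 259.8]
R [541.7  14.8 260. ] tool [ 6.3 19.  60.8] depthpt [577.7  30.1 145.1]
Lb [550.8 -23.7 260. ] tool [  1.1 -20.3  60.8] depthpt [550.8 -23.7 259.9]
Rb [546.9  15.5 260. ] tool [ 1.1 19.1 60.8] depthpt [578.1  28.  167.9]
tip [521.3  -7.1 254. ] tool [28.8 -0.8 66.8] depthpt [522.5  -6.9 248.3]
root [583.7  -0.2 245. ] tool [-34.   -0.2  75.7] depthpt [581.2  -0.5 250.2]
drL [592.1 -95.  252. ] tool [-33.  -95.3  68.7] depthpt [592.8 -95.6 250.6]
drR [572.6 101.1 252. ] tool [-32.9 101.8  68.8] depthpt [573.  101.6 251.2]
```

>>> step_arm(
  plan=[
    [1,0.07,-0.01,0.5,0,0,0],
    [1,0,0,0.5,0,0,0],
    [1,0,0,0.38,0,0,0],
    [1,0,0,0.2,0,0,0],
    [1,0,0,0,0,0,0],
    [-1,0,0,0,0,0,0],
    [-1,0,0,0,0,0,0],
    [-1,0,0,0,0,0,0],
    [-1,0,0,0,0,0,0],
    [-1,0,0,0,0,0,0],
    [-1,0,0,0,0,0,0],
  ],
)

```text
t: 3.78
ee_pos: [546.5, -3.2, 242.4]
orientation: [-0.159, 3.138, -0.0]
ft_force: [-0.2, -0.1, 0.9]
width: 39.6
grasp_force: 30.0
```

>>> step_arm(
  plan=[
    [-1,0,0,-0.07,0,0,0],
    [-1,0,0,-0.065,0,0,0],
    [-1,0,0,0,0,0,0],
    [-1,0,0,0,0,0,0],
  ],
)

```text
t: 4.28
ee_pos: [546.5, -3.1, 249.1]
orientation: [0.159, -3.138, -0.0]
ft_force: [-0.3, 0.3, -0.2]
width: 39.5
grasp_force: 30.0
```

```bash
python3 - <<'E'
from h import *
im=grab("wrist"); x=cv2.resize(im["pixels"][150:350,200:440],None,fx=3,fy=3,interpolation=2); cv2.imwrite("pics/w2.png",cv2.convertScaleAbs(x[:,:,::-1],alpha=1.5)); c=cloud(im)
for v in range(195,300,6): print(v,c[v,316].round(1),c[v,300].round(1))
print(get_obs()["ee_pos"])
E
```

```text
195 [541.   -2.1  -0.6] [ 5.424e+02 -1.670e+01  4.000e-01]
201 [ 5.465e+02 -1.500e+00 -2.000e-01] [ 5.479e+02 -1.610e+01  4.000e-01]
207 [551.9  -1.    0.8] [554.  -15.6  -2.1]
213 [ 5.577e+02 -4.000e-01 -1.000e-01] [ 5.592e+02 -1.510e+01 -4.000e-01]
219 [5.633e+02 2.000e-01 0.000e+00] [565.  -14.6  -0.8]
225 [543.3  -2.3 105.9] [545.3 -13.1 102.1]
231 [543.3  -2.3 122. ] [545.2 -12.6 118.9]
237 [543.7  -2.3 135.1] [544.9 -12.1 134.6]
243 [543.4  -2.4 149.5] [544.9 -11.7 147.6]
249 [543.1  -2.5 162.6] [544.7 -11.3 160.4]
255 [543.2  -2.5 173. ] [545.5 -11.  168.8]
261 [522.5  -5.  245.5] [545.  -10.7 180.3]
267 [523.   -5.  250.4] [524.1 -10.5 249. ]
273 [524.4  -4.8 252.7] [525.6 -10.3 250.8]
279 [526.7  -4.6 252.4] [527.2 -10.1 252.4]
285 [529.7  -4.3 250.3] [530.5  -9.8 249.6]
291 [532.1  -4.  249.8] [533.1  -9.6 248.8]
297 [534.6  -3.7 249.3] [535.5  -9.4 248.5]
[546.43147885  -3.08212279 249.07473556]
```

View pics/w2.png

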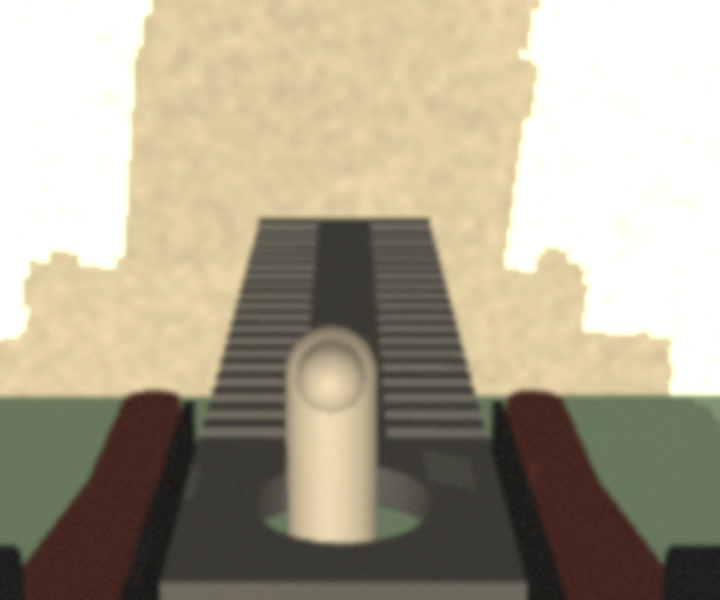

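The eye encircles the bar with clearance on every side, the comb hangs upright, and the knob's lip top is at about z 253. Now I'll slide it off.

>>> step_arm(
  plan=[
    [-1,0,-0.03,0.015,0,0,0],
    [-1,0.15,0,0,0,0,0],
    [-1,0.2,0,0,0,0,0],
    [-1,0.2,0,0,0,0,0],
    [-1,0.2,0,0,0,0,0],
    [-1,0.3,0,0,0,0,0],
    [-1,0,0,0,0,0,0],
  ],
)

```text
t: 5.2
ee_pos: [493.2, -10.0, 248.4]
orientation: [0.159, -3.137, -0.0]
ft_force: [0.2, 0.4, -0.9]
width: 39.8
grasp_force: 30.0
```

>>> step_arm(
  plan=[
    [-1,0,0.5,0,0,0,0],
    [-1,0,0.8,0,0,0,0],
    [-1,0,0.9,0.2,0,0,0],
    [-1,-0.4,0.9,0.2,0,0,0],
    [-1,-0.5,0.8,0.2,0,0,0],
    [-1,-0.5,0.3,0.14,0,0,0],
    [-1,-0.26,0,0,0,0,0],
    [-1,0,0,0,0,0,0],
    [-1,0,0,0,0,0,0],
  ],
)

```text
t: 6.32
ee_pos: [555.3, 206.4, 211.6]
orientation: [0.157, -3.137, 0.0]
ft_force: [-0.3, 0.9, -1.1]
width: 39.6
grasp_force: 30.0
```

```bash
python3 - <<'E'
from h import *
im=grab("wrist"); np.savez("w3.npz",**im); x=cv2.resize(im["pixels"][150:400,180:460],None,fx=2.4,fy=2.4,interpolation=2); cv2.imwrite("pics/w3.png",cv2.convertScaleAbs(x[:,:,::-1],alpha=1.5))
o=get_obs(); print(o["ee_pos"],R.from_rotvec(o["orientation"]).as_matrix().round(3).tolist())
im=grab("scene"); np.savez("s3.npz",**im);im=grab("top"); np.savez("t3.npz",**im)
E
```

```text
[555.23157889 206.4824249  211.67362097] [[-0.995, -0.1, -0.0], [-0.1, 0.995, -0.0], [0.0, -0.0, -1.0]]
```

View pics/w3.png

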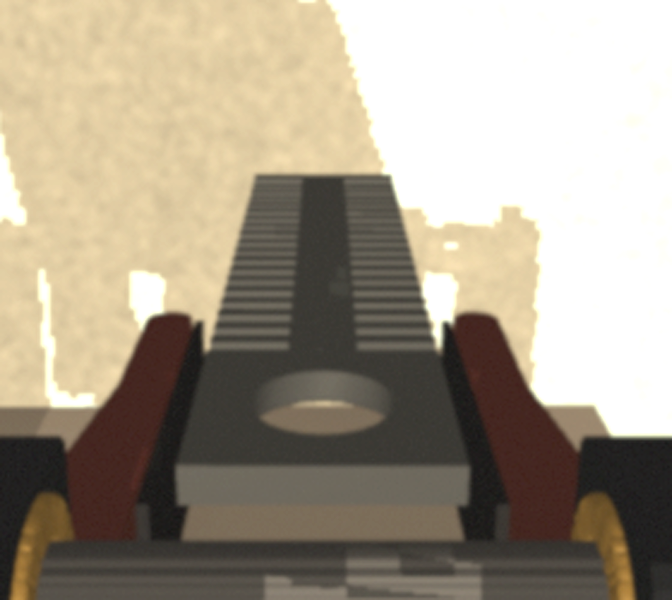

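The eye is clear between the pads, centred at about (323,402) in the crop, and the comb is upright. The prong is hidden behind the comb, so I'll take its position from the initial depth clouds.

```bash
python3 - <<'E'
from h import *
np.set_printoptions(precision=1,suppress=True,linewidth=150)
ex=np.array([.995,.1,0]); ey=np.array([-.1,.995,0]); o=np.array([653.5,216.9,0])
for n in("scene0","top0"):
    w=np.load(n+".npz")["w"].reshape(-1,3)
    q=np.c_[(w-o)@ex,(w-o)@ey,w[:,2]]
    m=(q[:,0]>-75)&(q[:,0]<-17)&(abs(q[:,1])<25)&(q[:,2]>150)&(q[:,2]<240)
    s=q[m]; print(n,len(s)); print(s[np.argsort(s[:,0])])
    m=(abs(q[:,1])<90)&(abs(q[:,1])>30)&(q[:,2]>120)&(q[:,2]<190)&(abs(q[:,0])<15); print("tile x",np.median(q[m],0),m.sum())
w=dict(np.load("w3.npz")); c=cloud(w)
P=lambda u,v:(180+u/2.4,150+v/2.4)
oo=np.array(get_obs()["ee_pos"])
for u,v in ((210,400),(430,400),(323,455),(323,345),(200,465),(448,465),(323,480),(258,402),(390,402)):
    a,b=P(u,v); p=c[int(round(b)),int(round(a))]; print(u,v,p,((p-oo)@ex,(p-oo)@ey,p[2]-oo[2]))
E
```

```text
scene0 81
[[-66.7   0.8 226. ]
 [-66.3   2.7 230.9]
 [-66.2   1.6 218.8]
 [-65.9   3.6 224.5]
 [-64.9   5.2 227.3]
 [-64.8  -1.3 224.1]
 [-64.1   0.5 228. ]
 [-63.1   3.2 225.7]
 [-62.5   6.2 224.9]
 [-62.1   1.7 227.2]
 [-59.    2.3 222.5]
 [-58.9   3.4 216.9]
 [-58.9  -1.  220.5]
 [-58.1   5.1 220.4]
 [-56.9   0.2 220. ]
 [-56.5   3.3 219.9]
 [-55.4   1.6 220.9]
 [-55.4  -1.6 219.3]
 [-55.    4.7 220.9]
 [-54.2   3.2 223.1]
 [-54.1  -0.1 221.1]
 [-52.7  -1.9 221.3]
 [-52.1  -0.1 225.5]
 [-52.    5.4 216.6]
 [-51.6   0.8 218.9]
 [-51.6   4.1 220.1]
 [-50.2   1.1 224.8]
 [-49.9   2.1 218.9]
 [-49.6   5.2 219.3]
 [-48.4   3.5 219.9]
 [-47.7  -1.2 221. ]
 [-46.7   1.6 219.2]
 [-46.2   4.6 218.7]
 [-45.8   3.3 222. ]
 [-45.   -0.3 218. ]
 [-45.   -1.5 222.8]
 [-44.    1.3 220.6]
 [-43.1   4.1 218.9]
 [-42.7  -0.4 221.3]
 [-42.4   5.9 222.9]
 [-42.2   2.6 220.8]
 [-40.4   0.6 219.4]
 [-40.1   3.7 219.7]
 [-38.7   1.9 219.5]
 [-38.6  -1.4 217.9]
 [-38.4   3.9 224.8]
 [-38.2   5.  219.3]
 [-37.4   0.2 219.9]
 [-36.3  -1.5 221. ]
 [-36.2   1.7 222.1]
 [-35.4   3.4 225.5]
 [-35.4   0.2 224.1
[... 2356 characters left out ...]
404619), np.float64(-0.06686057383467894), np.float64(-23.756013451439372))
200 465 [554.4 189.5 228.5] (np.float64(-2.707374283509838), np.float64(-17.00730458274813), np.float64(16.74527351906582))
448 465 [551.2 223.2 228. ] (np.float64(-2.477745678784358), np.float64(16.81528311091861), np.float64(16.242078800282712))
323 480 [554.5 206.5 229.1] (np.float64(-0.8865697792850926), np.float64(-0.1262330171502691), np.float64(17.31870536652093))
258 402 [556.5 196.4 203.8] (np.float64(0.0476569900457655), np.float64(-10.378444412062406), np.float64(-7.926949412103625))
390 402 [553.3 216.6 206. ] (np.float64(-1.024827422456262), np.float64(10.054550841031359), np.float64(-5.783258934419848))
```

The depth clouds put the prong top at z≈221, while triangulation gives less. I'll settle it with a direct wrist view, with the comb held off to one side.

>>> step_arm(
  plan=[
    [-1,0,0.2,-0.5,0,0,0],
    [-1,0,0.6,-0.6,0,0,0],
    [-1,-0.4,0.6,0,0,0,0],
    [-1,-0.4,0.2,0,0,0,0],
    [-1,0,0,0,0,0,0],
    [-1,0,0,0,0,0,0],
  ],
)

```text
t: 7.22
ee_pos: [586.7, 290.2, 266.1]
orientation: [0.158, -3.136, 0.001]
ft_force: [0.2, 0.2, -1.0]
width: 39.7
grasp_force: 30.0
```

```bash
python3 - <<'E'
from h import *
im=grab("wrist"); np.savez("w4.npz",**im); cv2.imwrite("pics/w4.png",cv2.convertScaleAbs(im["pixels"][:,:,::-1],alpha=1.5))
np.set_printoptions(precision=1,suppress=True,linewidth=150)
ex=np.array([.995,.1,0]); ey=np.array([-.1,.995,0]); o=np.array([653.5,216.9,0])
w=cloud(im); q=np.stack([(w-o)@ex,(w-o)@ey,w[...,2]],-1)
m=(q[...,0]>-75)&(q[...,0]<-10)&(abs(q[...,1])<25)&(q[...,2]>150)&(q[...,2]<240)
for k in range(-74,-10,4):
    s=q[m&(abs(q[...,0]-k)<2)]
    if len(s): print(k,len(s),"y",s[:,1].min(),s[:,1].max(),"z",np.percentile(s[:,2],[5,50,95]), s[:,0].min())
print(get_obs()["ee_pos"]); v,u=np.where(m); print(u.min(),u.max(),v.min(),v.max())
E
```

```text
-66 157 y -2.71863666124372 4.540009764596502 z [220.2 226.4 228.6] -67.21137137509949
-62 165 y -2.9497333999310564 4.854671042533242 z [218.8 227.1 228.9] -63.97964882326583
-58 112 y -3.5661106294374996 4.652906139458195 z [218.7 221.8 224.1] -59.981504085535114
-54 146 y -3.0382582905862843 4.747865600300268 z [219.  221.8 223.2] -55.961361390372296
-50 139 y -2.899142060833628 4.63665478430705 z [219.  221.8 223.2] -51.97013845703484
-46 148 y -3.770772463777759 4.773295499428634 z [218.6 221.9 223.5] -47.992544124696515
-42 137 y -3.0011054780575277 4.782680971977624 z [218.8 221.9 223.2] -43.99546658664306
-38 134 y -2.7499401596247703 4.759039993133978 z [218.8 221.9 223.4] -39.979265464375715
-34 56 y -3.05197872823905 4.667097028883008 z [218.2 221.3 222.8] -35.980665012270855
[586.7 290.2 266.2]
131 160 268 330
```

View pics/w4.png

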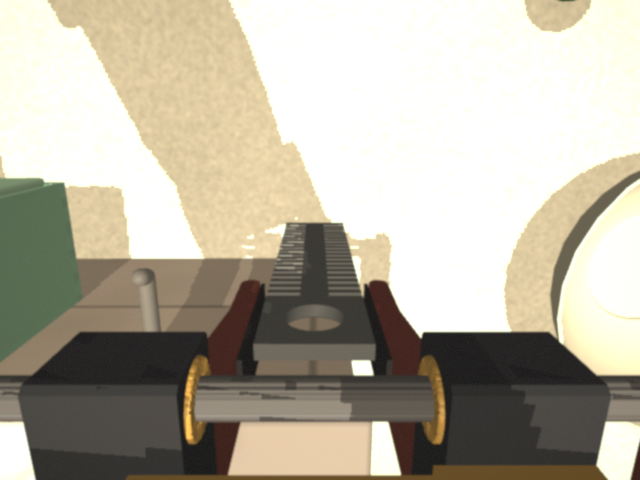

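The hook is now clear at u≈145, v 268–330. Its prong axis is at z≈218.5, the tip about 67 mm out, and the seat near (610.4, 213.5, 218.5). I'll line up in front of it.

>>> step_arm(
  plan=[
    [-1,0.45,0,0,0,0,0],
    [-1,0.45,-0.3,0,0,0,0],
    [-1,0,-0.6,0.22,0,0,0],
    [-1,0,-0.5,0.42,0,0,0],
    [-1,0,-0.174,0.2,0,0,0],
    [-1,0,0,0,0,0,0],
    [-1,0,0,0,0,0,0],
  ],
)

```text
t: 8.15
ee_pos: [551.0, 208.9, 225.0]
orientation: [-0.159, 3.137, 0.001]
ft_force: [-0.2, 0.2, -1.0]
width: 39.8
grasp_force: 30.0
```

>>> step_arm(
  plan=[
    [-1,0,0,0,0,0,0],
  ],
)

```text
t: 8.28
ee_pos: [551.0, 209.0, 225.0]
orientation: [-0.16, 3.136, 0.001]
ft_force: [-0.1, -0.2, 0.3]
width: 39.4
grasp_force: 30.0
```

```bash
python3 - <<'E'
from h import *
for i in range(3):
    im=grab("top"); print(get_obs()["ee_pos"].round(1))
E
```

```text
[550.9 208.9 224.9]
[550.9 208.9 224.8]
[550.8 208.7 224.7]
```

>>> step_arm(
  plan=[
    [-1,-0.2,-0.026,0.016,0,0,0],
    [-1,-0.2,0,0,0,0,0],
    [-1,-0.2,0,0,0,0,0],
    [-1,-0.15,0,0,0,0,0],
    [-1,-0.15,0,0,0,0,0],
    [-1,0,0,0,0,0,0],
  ],
)

```text
t: 9.18
ee_pos: [596.0, 211.5, 223.4]
orientation: [0.159, -3.138, -0.0]
ft_force: [0.3, -0.2, -0.7]
width: 39.6
grasp_force: 30.0
```

```bash
python3 - <<'E'
from h import *
im=grab("wrist"); x=cv2.resize(im["pixels"][220:380,200:440],None,fx=3,fy=3,interpolation=2); cv2.imwrite("pics/w5.png",cv2.convertScaleAbs(x[:,:,::-1],alpha=1.5)); print(get_obs()["ee_pos"])
E
```

```text
[595.62872651 211.41978542 223.39072694]
```

View pics/w5.png

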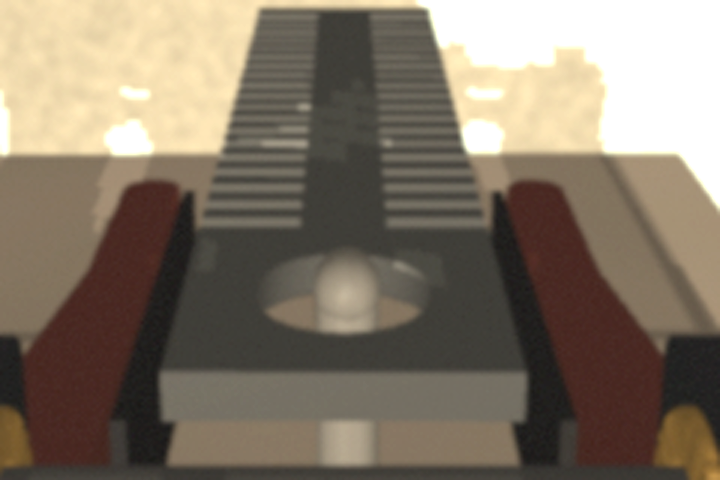

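The prong runs through the eye, centred, with its tip ball in front of the comb. I'll move on to the seat, lower, release and retreat upward.

>>> step_arm(
  plan=[
    [-1,-0.15,0,0,0,0,0],
    [-1,-0.14,0,0,0,0,0],
    [-1,0,0,0.1,0,0,0],
    [-1,0,0,0.08,0,0,0],
    [-1,0,0,0,0,0,0],
    [-1,0,0,0,0,0,0],
  ],
)

```text
t: 9.98
ee_pos: [609.9, 212.9, 214.7]
orientation: [-0.159, 3.138, -0.0]
ft_force: [-1.1, -0.9, 3.1]
width: 39.7
grasp_force: 30.0
```

>>> step_arm(
  plan=[
    [0.1,0,0,0,0,0,0],
    [0.2,0,0,0,0,0,0],
    [0.4,0,0,0,0,0,0],
    [0.6,0,0,0,0,0,0],
    [0.6,0,0,-0.3,0,0,0],
    [0.6,0,0,-0.5,0,0,0],
    [0.6,0,0,-0.9,0,0,0],
    [0.6,0,0,-0.5,0,0,0],
    [0.6,0.5,0,0,0,0,0],
    [0.6,0.8,-0.2,0,0,0,0],
    [0.2,0.2,-0.8,0,0,0,0],
    [0,0,-0.8,0,0,0,0],
    [-0.2,0,-0.8,0,0,0,0],
    [-0.2,0,-0.8,0,0,0,0],
    [-0.2,0,-0.8,0,0,0,0],
    [-0.2,0,-0.1,0,0,0,0],
    [-0.2,0,0,0,0,0,0],
  ],
)

```text
t: 12.1
ee_pos: [557.2, -8.5, 325.2]
orientation: [-0.157, 3.137, 0.0]
ft_force: [0.0, 1.5, 0.2]
width: 34.8
grasp_force: 0.0
```

```bash
python3 - <<'E'
from h import *
np.set_printoptions(precision=1,suppress=True,linewidth=150)
im=grab("scene"); w=cloud(im); x=cv2.resize(im["pixels"][140:320,170:370],None,fx=3,fy=3,interpolation=2); cv2.imwrite("pics/s6.png",cv2.convertScaleAbs(x[:,:,::-1],alpha=1.8))
im=grab("wrist"); c=cloud(im); o=get_obs(); print(o["ee_pos"],o["width"])
# knob bar: points off the drawer front
ex=np.array([.995,.1,0]); ey=np.array([-.1,.995,0]); p0=np.array([547.4,-3.6,0])
q=np.stack([(c-p0)@ex,(c-p0)@ey,c[...,2]],-1)
m=(q[...,0]>-40)&(q[...,0]<28)&(abs(q[...,1])<25)&(q[...,2]>225)&(q[...,2]<262)
for k in range(-32,28,6):
    s=q[m&(abs(q[...,0]-k)<3)]
    if len(s): print(k,len(s),np.percentile(s[:,1],[2,98]),np.percentile(s[:,2],[5,50,95]),s[:,0].min())
E
```

```text
[557.1  -7.6 324.9] 35.057238487650494
-26 103 [-5.5  2.2] [245.  250.2 253.1] -25.593580035386175
-20 228 [-6.6  3.9] [246.2 251.4 254. ] -22.964017305490458
-14 236 [-6.6  3.9] [246.4 249.4 251. ] -16.93643716726442
-8 232 [-6.5  4.1] [246.2 249.3 250.9] -10.985700927787843
-2 234 [-6.5  4.1] [245.9 249.4 250.7] -4.983226112466023
4 217 [-6.5  3.7] [246.7 249.2 251. ] 1.0405594036475332
10 213 [-6.5  3.7] [246.3 249.3 250.7] 7.017706271994682
16 206 [-6.5  3.8] [246.5 249.3 250.7] 13.013568105515333
22 209 [-6.5  3.8] [246.  249.3 250.8] 19.02521671158122
```

View pics/s6.png

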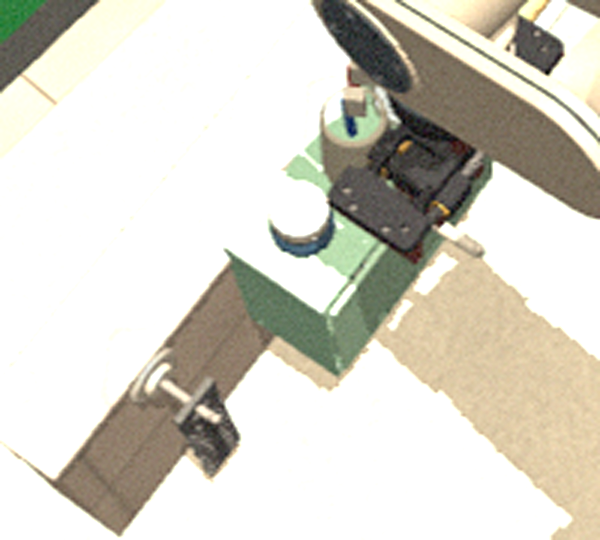

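The comb hangs on the hook and the knob is free, with its grip point at about (549,-4.8,245). Next, grip the knob.

>>> step_arm(
  plan=[
    [-0.2,0.157,0.074,0.2,0,0,0],
    [-0.2,0,0,0.5,0,0,0],
    [-0.2,0,0,0.5,0,0,0],
    [-0.2,0,0,0.3,0,0,0],
    [-0.2,0,0,0.1,0,0,0],
    [-0.2,0,0,0,0,0,0],
    [-1,0,0,0,0,0,0],
    [-1,0,0,0,0,0,0],
    [-1,0,0,0,0,0,0],
    [-1,0,0,0,0,0,0],
    [-1,0,0,0,0,0,0],
  ],
)

```text
t: 13.58
ee_pos: [549.1, -4.4, 245.1]
orientation: [-0.158, 3.137, 0.004]
ft_force: [-1.3, 7.4, 1.3]
width: 10.3
grasp_force: 30.0
```

```bash
python3 - <<'E'
from h import *
n=14; a=np.radians(np.linspace(0,40,n+1)); P=np.c_[-36*np.cos(a)-133*np.sin(a),133*np.cos(a)-36*np.sin(a)]
print(get_obs()["ee_pos"],get_obs()["qpos"].round(2))
for i in range(n):
    d=P[i+1]-P[i]; t=0.025*i  # tool z = (sin t, -cos t); tool x = (-cos t,-sin t) in (x,z)
    print(np.round([(-np.cos(t)*d[0]-np.sin(t)*d[1])/50,(np.sin(t)*d[0]-np.cos(t)*d[1])/50],3))
print(P[-1]-P[0])
E
```

```text
[549.0527392   -4.3771729  245.08662968] [-0.03  0.31  1.8   0.    1.04 -1.7 ]
[0.132 0.039]
[0.131 0.042]
[0.13  0.046]
[0.128 0.049]
[0.127 0.052]
[0.126 0.055]
[0.124 0.058]
[0.123 0.061]
[0.121 0.064]
[0.12  0.067]
[0.118 0.07 ]
[0.116 0.073]
[0.114 0.076]
[0.112 0.079]
[-77.06835204 -54.25644301]
```

>>> step_arm(
  plan=[
    [-1,0.132,0.005,0.039,0,-0.208,0],
    [-1,0.131,0.005,0.042,0,-0.208,0],
    [-1,0.13,0,0.046,0,-0.208,0],
    [-1,0.128,0,0.049,0,-0.208,0],
    [-1,0.127,0,0.052,0,-0.208,0],
    [-1,0.126,0,0.055,0,-0.208,0],
    [-1,0.124,0,0.058,0,-0.208,0],
    [-1,0,0,0,0,0,0],
  ],
)

```text
t: 14.58
ee_pos: [506.4, -8.8, 225.5]
orientation: [-0.149, 2.96, 0.015]
ft_force: [0.6, 7.0, 6.4]
width: 9.9
grasp_force: 30.0
```

>>> step_arm(
  plan=[
    [-1,0.123,0,0.061,0,-0.208,0],
    [-1,0.121,0,0.064,0,-0.208,0],
    [-1,0.12,0,0.067,0,-0.208,0],
    [-1,0.118,0,0.07,0,-0.208,0],
    [-1,0.116,0,0.073,0,-0.208,0],
    [-1,0.114,0,0.076,0,-0.208,0],
    [-1,0.112,0,0.079,0,-0.208,0],
    [-1,0,0,0,0,0,0],
    [-1,0,0,0,0,0,0],
  ],
)

```text
t: 15.7
ee_pos: [472.4, -12.3, 191.3]
orientation: [-0.141, 2.788, 0.026]
ft_force: [-2.8, 6.9, 8.1]
width: 10.1
grasp_force: 30.0
```

```bash
python3 - <<'E'
from h import *
np.set_printoptions(precision=1,suppress=True,linewidth=150)
o=get_obs(); print(o["ee_pos"],o["qpos"].round(2),o["ft_force"])
ex=np.array([.995,.1,0]); ey=np.array([-.1,.995,0]); H=np.array([548.9,-4.75,245])+36*ex-[0,0,133]
ims={n:grab(n) for n in("scene","top","wrist")}
d=o["ee_pos"]-H; print("tcp angle", np.degrees(np.arctan2(-(d@ex),d[2])-np.arctan2(36,133)), np.hypot(d@ex,d[2]))
for n,im in ims.items():
    c=cloud(im); q=np.stack([(c-H)@ex,(c-H)@ey,c[...,2]-H[2]],-1)
    m=(abs(abs(q[...,1])-70)<28)&(q[...,2]>40)&(q[...,2]<104)&(q[...,0]<-15)&(q[...,0]>-120)
    s=q[m]
    if len(s)>30:
        k=np.polyfit(s[:,2],s[:,0],1); 
        for _ in range(3):
            r=abs(np.polyval(k,s[:,2])-s[:,0]); s=s[r<8]; k=np.polyfit(s[:,2],s[:,0],1)
        print(n,len(s),"face angle",np.degrees(np.arctan(-k[0])),"at hinge",k[1])
im=ims["scene"]; x=cv2.resize(im["pixels"][140:320,170:370],None,fx=3,fy=3,interpolation=2); cv2.imwrite("pics/s7.png",cv2.convertScaleAbs(x[:,:,::-1],alpha=1.8))
E
```

```text
[472.4 -12.3 191.3] [-0.1  0.2  2.2  0.2  0.4 -1.9] [-2.8  6.9  8.1]
tcp angle 39.772832460332694 137.93920671046462
scene 720 face angle 38.36019254140545 at hinge 1.6049447473525045
top 608 face angle 38.48290287754129 at hinge 2.3473772618031803
wrist 1575 face angle 39.19787298103674 at hinge -1.7669033507983856
```

View pics/s7.png

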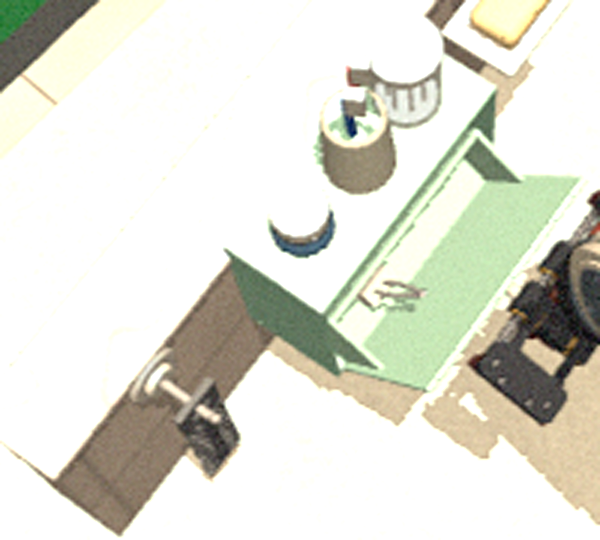

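The drawer is held open at about 39–40° with the tweezer in reach, the comb hangs on the hook, and the jars haven't moved. I'm handing it in.

```bash
python3 -c "
from h import *
print(ctrl.close_job())"
```

```text
the job is handed in; nothing more can be done
None
```

The comb hangs by its eye on the steel hook, and the arm was holding the drawer open by its knob at about 39–40° when I handed the job in at about 16 s. The jars and other things were left where they stood.

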